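# Fit the keyed lap on the lapping machine

## Robot

A 7-joint arm with a two-finger parallel gripper is mounted at the origin on the work surface. World frame = base frame: x ahead of the robot, y to its left, z up, the work surface at z = 0. Lengths are in m, angles in rad, forces in N, time in s.
With the tool pointing down it reaches from about 0.425 to 0.925 m from the base axis. Payload 6.8 kg.
Tool frame: the origin (TCP) lies midway between the tips of the shut fingers; the grasp point (between the pads) lies 19 mm behind it; z points along the fingers, y is the direction in which the jaws open and shut (so a half turn about z gives the same grasp; the last joint's range is limited). The gripper opens to 85 mm and grips with 20 to 120 N. Pads are 22 mm wide; open, the fingers measure 114 mm over their backs; the gripper's body (76 mm by 85 mm) begins 54 mm behind the grasp point. The pads swing forward as they close: fully open they stand 13 mm farther back than shut.
Start: joints at [-1.304, 0.477, 0.022, 1.555, -0.011, 1.109, -0.083], TCP at [0.247, 0.628, 0.196] pointing down, gripper open.
Joint ranges: [-2.96, 2.96], [-0.34, 2.1], [-1.41, 1.46], [0.24, 2.44], [-1.37, 4.51], [0.17, 1.92], [-2.96, 2.96]. Speed limits (rad/s): [2.39, 2.39, 3.14, 3.14, 3.14, 3.14, 3.14].

## Interface

Orientations are given as a unit quaternion [w, x, y, z].
In Python, from station import readout, eyes, ticket gives the robot as it stands. The module is installed in compiled form; this text tells all that it offers.
- The arm moves only by the shell command python3 -m crank 'ROWS' [FORCE]. ROWS is JSON, a list of rows, each an object of numbers: "jaw": the opening in per cent of the stroke, from 0 (shut) to 100 (fully open); "x", "y", "z": the shift along the tool's x, y, z in mm; "ax", "ay", "az": the turn, a rotation vector about the tool's x, y, z in degrees. In form: [{"jaw": .., "x": .., "y": .., "z": .., "ax": .., "ay": .., "az": ..}, ...]. A call has 1 to 12 rows; each row shifts and turns the commanded pose from where the row before left it, along the tool's axes as they then stand; what a row does not reach is not made up. A row lasts 1/8 s, in which the tool goes at most 62.5 mm and 10.7 degrees, less where a joint would pass 70% of its speed; a pose out of reach is approached as far as the arm can. A call with a gripper value outside its range is refused whole. The fingers move at their own pace and stop on an object; FORCE is the grip in N (left out, the last holds). Time passes only in rows, so rows that do not move let the fingers close. It gives the time, the measured TCP pose, the force and the opening at its end, in the units of the state.
- readout.get_obs(): the state, without advancing time (a new reading comes with each control period).
- eyes.read_camera(name): name is "scene" or "top" or "wrist"; returns (picture, depth): 384x512x3 uint8, red, green, blue; 384x512 float32, m along the optical axis (not along the pixel's ray), 0 where there is no reading.
- eyes.calibration(name): a dict with "fx", "fy", "cx", "cy" (pixels), "R" (3x3) and "t" (3): a world point X has camera coordinates R X + t. Camera axes: x right, y down, z forward; pixel columns grow to the right and rows downward; lengths in m; the calibration is good to about 2 mm. The wrist camera is an equidistant fisheye: a pixel r from the principal point sees the ray r / f radians off the axis. A picture is of the moment at which its call begins: read the wrist's pose just before it. calibration takes no time and is no camera call; for the wrist camera it gives the pose at the moment of the call.
- ticket.hand_in(): hands the job in, once; it reports no verdict.
The state is a dict: "t": time; "q": joint angles; "joint_vel": joint speeds; "joint_torque": joint torques, N m; "eef_pos": TCP position; "tool_rot": TCP orientation; "contact_force": force on the tool from outside, world axes, zero at the start; "torque": the same for the moment, N m; "gripper_width": opening from 0.0 (shut) to 1.0 (fully open).
Only numpy, scipy, OpenCV 4.12 (cv2) and the standard library are available. Lean on these libraries where they do the work, as an engineer would, in place of code of your own. Each camera call takes 0.05 s, during which the arm holds its last target. There are 200 camera calls.

## Task

Fit the lap with the tall slotted hub onto the spindle of the green lapping machine: lower it over the shaft, turn it with light pressure until its keyway finds the key, and ease it down until it sits fully home on the flange, then let go. Be gentle, neither forcing it onto the key nor letting it drop, and leave the other things on the bench where they are.

Things in the scene. Friction and masses are not known exactly. Their poses are not given: they have to be found in the camera images.
- lap_center (a point): The lap to fit: a loose round copper plate, 110 mm across, 8 mm thick, lying flat, with a round steel hub on it, 50 mm across, of which 36 mm stand above the plate: grip it there. 44 mm high in all, 0.3 to 0.5 kg. The point is on the axis half-way up, 22 mm above the underside. z: the axis, up; x: towards the keyway.
- lap_foot (a point): Centre of the underside of the same lap, same axes. A 28 mm bore with one keyway runs right through hub and plate; the keyway is a slot towards +x, 7.2 mm wide, reaching 19.5 mm from the axis, visible in the hub's top.
- seat (a point): Centre of the top of the spindle's flange (62 mm across, 82 mm above the bench), where the lap's underside must finally rest. It belongs to the green lapping machine, a fixed housing 220 x 200 mm, 66 mm high. z: the spindle's axis, up; -x: to the machine's front (the side with two black switch knobs). The axes stay with the housing, not the spindle.
- shaft_top (a point): Top of the machine's upright steel shaft, 42 mm above the seat, same axes. Shaft 26 mm in diameter; its top 5 mm taper to 19 mm. On the flange at its foot stands a key 6 mm wide, 16 mm high, reaching 18 mm from the axis: with the keyway elsewhere the lap rests on the key, 16 mm too high.
- machine: The lapping machine's housing (origin: centre of its underside; axes as the seat's). Its spindle is braked where it last stopped, the key pointing somewhere within 80 degrees either side of the +x axis (away from the front); where exactly is not measured. The brake slips when turned with more than about 0.15 N m, so a keyed lap can still be turned with the spindle.
- old_lap_center (a point): Bystander: another loose lap, copper plate of the same 110 x 8 mm but with a low hub (64 mm across, 20 mm high in all) and a plain 40 mm bore without a keyway. The point is on its axis, 10 mm up.
- medal_center (a point): Bystander: a brass disc 26 mm across, 5 mm thick, loose on the bench; its centre.
- graver_mid (a point): Bystander: a loose graver 112 mm long with a mushroom-shaped wooden handle, lying on the bench beyond the laps; its middle, 16 mm up.
- jar_mid (a point): Bystander: a loose amber glass jar, 56 mm across, 60 mm high; its centre.
- hammer_grip (a point): Bystander: a loose hammer 220 mm long, lying on the robot's side of the laps; the middle of its handle.
Mind the look-alikes: they are no part of the job. What is shaped like the part that bears lap_center but purple, turquoise or yellow is not meant.

How it is judged:
On the way, in this order (a step that is already met when the one before it is completed fails the run):
1. the keyed lap is lifted clear of the bench (height (world z) of lap_foot above 0.05 m and contact force between lap and the fingers above 1 N), for 0.1 s.
2. the lap is threaded over the shaft: upright, its underside at least 8 mm below the shaft's top and within 4 mm of the axis (z of lap_foot in the frame of seat below 0.034 m and horizontal distance between lap_foot and seat below 0.004 m and angle between lap_foot's own z axis and vertical below 0.25 rad), for 0.1 s.
At the end, for the whole second after the job is handed in: The keyed lap rests on the spindle's flange: its underside within 3 mm of the seat's height and its axis within 3 mm of the spindle's (possible only with the keyway over the key), level to 0.04 rad, released and at rest (z of lap_foot in the frame of seat between -0.003 and 0.003 m and horizontal distance between lap_foot and seat below 0.003 m and angle between lap_foot's own z axis and vertical below 0.04 rad and linear speed of lap below 0.02 m/s); the robot touches nothing.
It fails at once if the lap and the machine press or strike on each other with more than 35 N (contact force between lap and machine above 35 N).
It fails at once if another loose thing on the bench is moved by more than 25 mm (distance of any of old_lap_center, medal_center, graver_mid, jar_mid, hammer_grip from where it was at the start of the episode above 0.025 m).
It also fails if it takes over 61 s, if anything falls off the work surface, if the arm or the gripper's body presses on something with over 40 N, if the wrist force passes 120 N, or if a joint passes its speed limit or range.

## Working session

There is one attempt and no reset: what is moved stays moved. The work goes in short steps, Python scripts to look and compute and a shell command to move; the robot and the scene stay as the last step left them, time stands still between calls to the robot, and variables do not carry over. Pictures are saved under pics/ and viewed, about 8 in all and at most 12, crops included, and the job is handed in when it is done.

```bash
mkdir -p pics; python3 - <<'E'
from station import readout, eyes
import cv2,numpy as np
o=readout.get_obs()
for k in ['t','eef_pos','tool_rot','contact_force','gripper_width']: print(k,o[k])
for n in ['scene','top']:
    p,d=eyes.read_camera(n); np.savez(f'pics/{n}0.npz',p=p,d=d)
    c=eyes.calibration(n); print(n,c)
    cv2.imwrite(f'pics/{n}0.png',p[:,:,::-1])
E
```

```text
t 0.0
eef_pos [0.24687943 0.62752943 0.19514272]
tool_rot [-1.00659677e-04  1.86286776e-01  9.82495008e-01 -8.86841722e-04]
contact_force [-0.30215924 -0.30384218 -0.40291498]
gripper_width 0.9985023011855548
scene {'fx': 445.93491174868944, 'fy': 445.93491174868944, 'cx': 258.8530974781632, 'cy': 191.81461990078554, 'R': array([[ 0.53824906,  0.84264287, -0.01552218],
       [ 0.6592572 , -0.43244014, -0.61512232],
       [-0.52504086,  0.3208559 , -0.78827888]]), 't': array([-0.16394159, -0.29722284,  1.57183213])}
top {'fx': 427.1686815160383, 'fy': 427.1686815160383, 'cx': 256.5823209229985, 'cy': 192.22471613388987, 'R': array([[-0.02527111, -0.99966578, -0.00544926],
       [-0.99720371,  0.0255916 , -0.07021269],
       [ 0.07032868,  0.00365967, -0.99751716]]), 't': array([-0.08233703,  0.48699927,  1.24309642])}
```

View pics/top0.png

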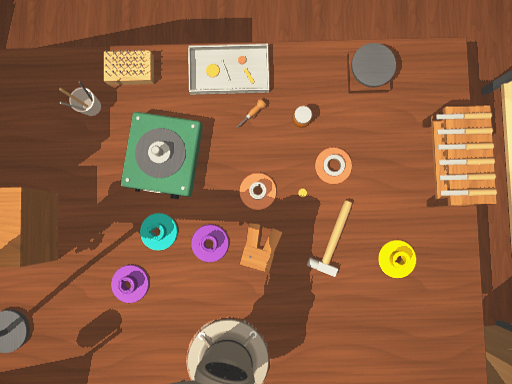

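View pics/scene0.png

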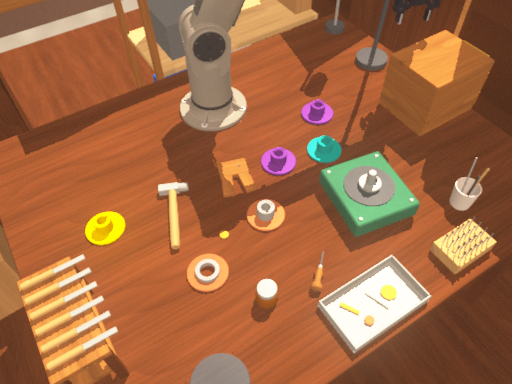

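The top view shows the keyed lap at about (258,190) and the green machine at (160,152), with its knobs towards the robot. The old lap is at (334,165), the medal at (302,192), the hammer at (335,235), the graver at (252,113) and the jar at (303,116). The scene view agrees, with the tall hub at (266,210).

```bash
cat > h.py <<'E'
import numpy as np,cv2
from station import readout,eyes
def world(c,u,v,d):
    X=np.stack([(u-c['cx'])/c['fx']*d,(v-c['cy'])/c['fy']*d,d],-1)
    return (X-c['t'])@c['R']
def cloud(n,f):
    z=np.load(f); c=eyes.calibration(n); v,u=np.mgrid[0:384,0:512]
    return world(c,u,v,z['d']),z['p'],z['d']
def circ(P):
    A=np.c_[2*P[:,:2],np.ones(len(P))]; s=np.linalg.lstsq(A,(P[:,:2]**2).sum(1),rcond=None)[0]
    return s[:2],np.sqrt(s[2]+s[0]**2+s[1]**2)
E
python3 - <<'E'
from h import *
for n in ['top','scene']:
    W,p,d=cloud(n,f'pics/{n}0.npz'); X,Y,Z=W[...,0],W[...,1],W[...,2]
    c=eyes.calibration(n)
    g=W[192,256] if n=='top' else None
    if n=='top':
        h=cv2.cvtColor(p,cv2.COLOR_RGB2HSV)
    bench=np.median(Z[(X>.4)&(X<.7)&(abs(Y)<.4)]); print(n,'bench',bench)
    a=W[190,258] if n=='top' else W[219,266]; 
    if n=='top':
        l0=W[197,245]; m0=W[153,157]
    near=np.hypot(X-l0[0],Y-l0[1])<.09
    for lo,hi,nm in [(.004,.014,'plate'),(.038,.05,'hub')]:
        m=near&(Z>lo)&(Z<hi)&(d>0); P=W[m]; print(nm,m.sum(),P.min(0),P.max(0),(P.min(0)+P.max(0))/2)
    near=np.hypot(X-m0[0],Y-m0[1])<.2
    for lo,hi,nm in [(.058,.072,'house'),(.078,.087,'flange'),(.119,.13,'shaft')]:
        m=near&(Z>lo)&(Z<hi)&(d>0); P=W[m]; print(nm,m.sum(),P.min(0),P.max(0),P.mean(0),np.median(P[:,2]))
        if nm=='house': print(cv2.minAreaRect(P[:,:2].astype(np.float32)*1000))
z=np.load('pics/top0.npz')['p'];s=np.load('pics/scene0.npz')['p']
f=lambda p,u,v,r:cv2.resize(p[v-r:v+r,u-r:u+r],(400,300 if 0 else 400),interpolation=cv2.INTER_CUBIC)
cv2.imwrite('pics/crop1.png',np.hstack([f(z,258,190,22),f(s,370,182,30)])[:,:,::-1])
E
```

```text
top bench 0.000935316237236807
plate 809 [ 0.38311748 -0.14937235  0.00400144] [0.55632344 0.02346216 0.01373657] [ 0.46972046 -0.0629551   0.00886901]
hub 142 [ 0.4656988  -0.11957065  0.03800304] [ 0.51284203 -0.07283204  0.04894053] [ 0.48927041 -0.09620134  0.04347179]
house 4688 [0.47857726 0.06304996 0.05811209] [0.72305142 0.29219454 0.07198894] [0.59873936 0.17649259 0.0661723 ] 0.06630315284047253
((600.6337280273438, 177.88400268554688), (199.75558471679688, 219.4183349609375), 80.03145599365234)
flange 255 [0.5696737  0.14869574 0.07810595] [0.62999814 0.20824971 0.0861449 ] [0.59966112 0.17539297 0.08185748] 0.08204890709001399
shaft 63 [0.58883957 0.1649854  0.11909048] [0.61132836 0.18991099 0.12896263] [0.60037941 0.17709437 0.12276788] 0.12271053308228659
scene bench 0.0018159539345078777
plate 722 [ 0.38720903 -0.1495749   0.00402438] [0.56061202 0.02759188 0.01395696] [ 0.47391053 -0.06099151  0.00899067]
hub 159 [ 0.46486906 -0.122064    0.03807264] [ 0.51581237 -0.07099298  0.04977526] [ 0.49034071 -0.09652849  0.04392395]
house 3811 [0.48053735 0.062769   0.05801574] [0.72565066 0.2939636  0.07199515] [0.61181756 0.16927353 0.06698971] 0.06713149587578879
((603.1066284179688, 177.33233642578125), (200.82318115234375, 222.4981689453125), 79.77229309082031)
flange 216 [0.57080912 0.14675479 0.07801417] [0.63314319 0.20999916 0.08696918] [0.60613657 0.17216253 0.08259202] 0.08259437941831246
shaft 50 [0.59211203 0.16504617 0.11904301] [0.61406474 0.18703239 0.12817121] [0.60291298 0.17588457 0.12377489] 0.12381597664166519
```

View pics/crop1.png

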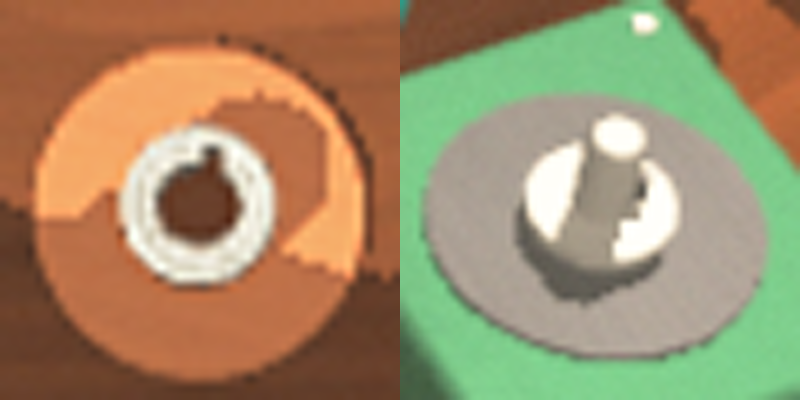

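Crop: the lap's keyway shows at (213,155), with the hub centre at (198,207), which gives a world yaw of about -16°. The right half shows a dark nub at (640,190), maybe the key. I'll check obstacle heights along the path (the box on the left) and the wrist camera's mounting.

```bash
cat >> h.py <<'E'
def st():
    o=readout.get_obs(); q=o['tool_rot']; from scipy.spatial.transform import Rotation as Ro
    R=Ro.from_quat([q[1],q[2],q[3],q[0]]).as_matrix()
    print('t',round(o['t'],2),'pos',np.round(o['eef_pos'],4),'yaw(y)',round(np.degrees(np.arctan2(R[1,1],R[0,1])),2),'tilt',np.round(R[:2,2],4),'F',np.round(o['contact_force'],1),'M',np.round(o['torque'],2),'w',round(o['gripper_width'],3),'q7',round(o['q'][6],2))
    return o,R
E
python3 - <<'E'
from h import *
W,p,d=cloud('top','pics/top0.npz')
for x in np.arange(.2,.75,.05):
    print(round(x,2),[ (round(float(W[m][:,2].max()),2) if (m:=(abs(W[...,0]-x)<.025)&(abs(W[...,1]-y)<.025)).any() else None) for y in np.arange(-.2,.7,.05)])
o,R=st(); c=eyes.calibration('wrist'); C=-c['R'].T@c['t']
print(R.T@(C-o['eef_pos']), R.T@c['R'].T, c['fx'],c['cx'],c['cy'])
E
```

```text
0.2 [0.01, 0.01, 0.01, 0.01, 0.01, 0.01, 0.01, 0.01, 0.01, 0.05, 0.05, 0.01, 0.01, 0.01, 0.01, 0.01, 0.01, 0.01]
0.25 [0.01, 0.02, 0.02, 0.02, 0.01, 0.01, 0.01, 0.01, 0.01, 0.05, 0.05, 0.01, 0.01, 0.01, 0.01, 0.01, 0.01, 0.01]
0.3 [0.01, 0.02, 0.03, 0.02, 0.01, 0.05, 0.01, 0.01, 0.01, 0.01, 0.01, 0.01, 0.01, 0.01, 0.2, 0.2, 0.01, 0.01]
0.35 [0.01, 0.03, 0.02, 0.02, 0.05, 0.05, 0.01, 0.01, 0.05, 0.01, 0.01, 0.01, 0.01, 0.01, 0.21, 0.21, None, None]
0.4 [0.01, 0.02, 1.27, 0.02, 0.01, 0.01, 0.01, 0.03, 0.05, 0.02, 0.01, 0.01, 0.01, 0.01, 0.21, 0.21, None, None]
0.45 [0.01, 0.01, 0.05, 0.01, 0.01, 0.01, 0.01, 0.05, 0.01, 0.01, 0.01, 0.01, 0.01, 0.01, 0.21, 0.21, None, None]
0.5 [0.01, 0.01, 0.05, 0.04, 0.01, 0.01, 0.07, 0.07, 0.07, 0.07, 0.07, 0.01, 0.01, 0.01, 0.21, 0.21, 0.01, 0.0]
0.55 [0.01, 0.01, 0.01, 0.01, 0.01, 0.01, 0.07, 0.08, 0.09, 0.07, 0.07, 0.01, 0.01, 0.01, 0.01, 0.01, 0.01, 0.01]
0.6 [0.01, 0.01, 0.01, 0.01, 0.01, 0.06, 0.07, 0.13, 0.13, 0.08, 0.07, 0.01, 0.01, 0.01, 0.01, 0.01, 0.01, 0.01]
0.65 [0.01, 0.01, 0.01, 0.01, 0.01, 0.07, 0.07, 0.08, 0.08, 0.07, 0.01, 0.01, 0.01, 0.01, 0.01, 0.01, 0.01, 0.01]
0.7 [0.06, 0.01, 0.03, 0.02, 0.01, 0.07, 0.07, 0.07, 0.07, 0.07, 0.01, 0.01, 0.07, 0.01, 0.01, 0.01, 0.01, 0.01]
t 0.1 pos [0.2469 0.6276 0.1952] yaw(y) 68.53 tilt [-0.0005 -0.0015] F [-0.4 -0.5  0.8] M [-0.01  0.01 -0.02] w 1.005 q7 -0.08
[ 0.071993   -0.00019427 -0.17893501] [[ 5.55005550e-05 -9.59023522e-01 -2.83326456e-01]
 [ 9.99999797e-01  2.33273521e-04 -5.93711766e-04]
 [ 6.35476109e-04 -2.83326365e-01  9.59023340e-01]] 297.3186396354542 253.6951104552278 188.86352446700892
```

```bash
python3 -m crank '[{"z":-60},{"z":-60}]' && python3 -m crank '[{"x":-52.7,"y":-28.9},{"x":-52.7,"y":-28.9},{"x":-52.7,"y":-28.9},{"x":-52.7,"y":-28.9},{"x":-52.7,"y":-28.9},{"x":-52.7,"y":-28.9},{"x":-52.7,"y":-28.9},{"x":-52.7,"y":-28.9},{"x":-52.7,"y":-28.9},{"x":-52.7,"y":-28.9},{"x":-52.7,"y":-28.9}]' && python3 -m crank '[{"az":9.8,"z":14},{"az":9.8,"z":14},{"az":9.8,"z":14},{"az":9.8,"z":14},{"az":9.8,"z":14},{"az":9.8,"z":14},{"az":9.8,"z":14},{},{}]'
python3 - <<'E'
from h import *
st(); c=eyes.calibration('wrist'); p,d=eyes.read_camera('wrist'); np.savez('pics/w1.npz',p=p,d=d)
C=-c['R'].T@c['t']; print('cam',C)
# orthographic rectification onto horizontal plane patches: flange z=.090, 0.5mm/px, world x up, y left
def rect(z,cx,cy,h=.045,s=.00025):
    n=int(2*h/s); i,j=np.mgrid[0:n,0:n]; P=np.stack([cx+h-i*s,cy+h-j*s,np.full(i.shape,z)],-1)
    Q=P@c['R'].T+c['t']; r=np.hypot(Q[...,0],Q[...,1]); th=np.arctan2(r,Q[...,2])
    k=c['fx']*th/np.maximum(r,1e-9)
    return cv2.remap(p,(c['cx']+k*Q[...,0]).astype(np.float32),(c['cy']+k*Q[...,1]).astype(np.float32),cv2.INTER_CUBIC)
cv2.imwrite('pics/key.png',np.hstack([rect(.098,.601,.177),rect(.124,.601,.177)])[:,:,::-1])
cv2.imwrite('pics/w1.png',p[:,:,::-1])
E
```

```text
t 0.1 pos [0.2469 0.6276 0.1952] yaw(y) 68.53 tilt [-0.0005 -0.0015] F [-0.4 -0.5  0.8] M [-0.01  0.01 -0.02] w 1.005 q7 -0.08
cam [0.17994219 0.65404917 0.37416069]schema error: expected keys jaw, x, y, z, ax, ay, az
```

View pics/key.png

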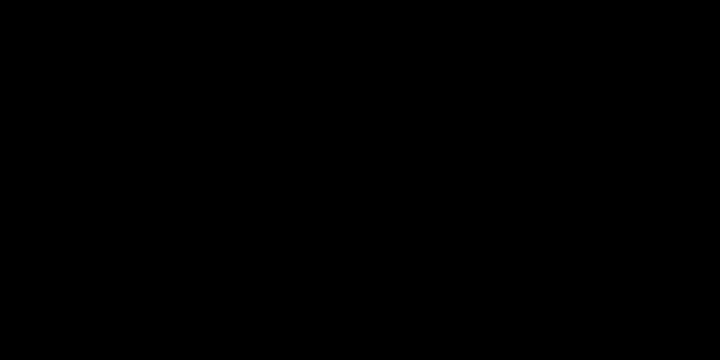

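The call was refused because every row needs all seven keys. The arm didn't move, so the picture is empty. I'll retype the rows in full.

```bash
python3 -m crank '[{"jaw":100,"x":0,"y":0,"z":-60,"ax":0,"ay":0,"az":0},{"jaw":100,"x":0,"y":0,"z":-60,"ax":0,"ay":0,"az":0}]' && python3 -m crank '[{"jaw":100,"x":-52.7,"y":-28.9,"z":0,"ax":0,"ay":0,"az":0},{"jaw":100,"x":-52.7,"y":-28.9,"z":0,"ax":0,"ay":0,"az":0},{"jaw":100,"x":-52.7,"y":-28.9,"z":0,"ax":0,"ay":0,"az":0},{"jaw":100,"x":-52.7,"y":-28.9,"z":0,"ax":0,"ay":0,"az":0},{"jaw":100,"x":-52.7,"y":-28.9,"z":0,"ax":0,"ay":0,"az":0},{"jaw":100,"x":-52.7,"y":-28.9,"z":0,"ax":0,"ay":0,"az":0},{"jaw":100,"x":-52.7,"y":-28.9,"z":0,"ax":0,"ay":0,"az":0},{"jaw":100,"x":-52.7,"y":-28.9,"z":0,"ax":0,"ay":0,"az":0},{"jaw":100,"x":-52.7,"y":-28.9,"z":0,"ax":0,"ay":0,"az":0},{"jaw":100,"x":-52.7,"y":-28.9,"z":0,"ax":0,"ay":0,"az":0},{"jaw":100,"x":-52.7,"y":-28.9,"z":0,"ax":0,"ay":0,"az":0}]' && python3 -m crank '[{"jaw":100,"x":0,"y":0,"z":14,"ax":0,"ay":0,"az":9.8},{"jaw":100,"x":0,"y":0,"z":14,"ax":0,"ay":0,"az":9.8},{"jaw":100,"x":0,"y":0,"z":14,"ax":0,"ay":0,"az":9.8},{"jaw":100,"x":0,"y":0,"z":14,"ax":0,"ay":0,"az":9.8},{"jaw":100,"x":0,"y":0,"z":14,"ax":0,"ay":0,"az":9.8},{"jaw":100,"x":0,"y":0,"z":14,"ax":0,"ay":0,"az":9.8},{"jaw":100,"x":0,"y":0,"z":14,"ax":0,"ay":0,"az":9.8},{"jaw":100,"x":0,"y":0,"z":0,"ax":0,"ay":0,"az":0},{"jaw":100,"x":0,"y":0,"z":0,"ax":0,"ay":0,"az":0}]' 
cat >> h.py <<'E'
def snap(f):
    c=eyes.calibration('wrist'); p,d=eyes.read_camera('wrist'); np.savez(f,p=p,d=d,**c); return c,p,d
def rect(c,p,z,cx,cy,h=.045,s=.00025):
    n=int(2*h/s); i,j=np.mgrid[0:n,0:n]; P=np.stack([cx+h-i*s,cy+h-j*s,np.full(i.shape,z)],-1)
    Q=P@c['R'].T+c['t']; r=np.hypot(Q[...,0],Q[...,1]); th=np.arctan2(r,Q[...,2])
    k=c['fx']*th/np.maximum(r,1e-9)
    return cv2.remap(p,(c['cx']+k*Q[...,0]).astype(np.float32),(c['cy']+k*Q[...,1]).astype(np.float32),cv2.INTER_CUBIC)
def wcloud(c,d):
    v,u=np.mgrid[0:384,0:512]; a=(u-c['cx'])/c['fx']; b=(v-c['cy'])/c['fx']; r=np.hypot(a,b)+1e-9
    k=np.tan(np.minimum(r,1.4))/r; X=np.stack([a*k*d,b*k*d,d],-1); return (X-c['t'])@c['R']
E
python3 - <<'E'
from h import *
st(); c,p,d=snap('pics/w1.npz'); print('cam',-c['R'].T@c['t'])
cv2.imwrite('pics/key2.png',np.hstack([rect(c,p,.098,.601,.177),rect(c,p,.124,.601,.177)])[:,:,::-1])
W=wcloud(c,d); near=np.hypot(W[...,0]-.601,W[...,1]-.177)<.06
for lo,hi in [(.079,.085),(.120,.13)]:
    m=near&(W[...,2]>lo)&(W[...,2]<hi)&(d>0);P=W[m];print(m.sum(),P.min(0),P.max(0),(P.min(0)+P.max(0))/2,P.mean(0))
E
```

```text
t: 0.4
eef_pos: [0.2469, 0.6275, 0.3165]
tool_rot: [-0.0, 0.186, 0.982, -0.001]
contact_force: [-0.3, 0.7, -0.2]
gripper_width: 1.002
t: 1.78
eef_pos: [0.671, 0.1187, 0.3158]
tool_rot: [-0.0, 0.186, 0.983, 0.0]
contact_force: [0.4, -0.0, 1.1]
gripper_width: 0.997
t: 2.9
eef_pos: [0.6704, 0.1202, 0.2185]
tool_rot: [0.0, 0.706, 0.708, 0.0]
contact_force: [0.4, -0.5, 0.1]
gripper_width: 0.997
t 2.9 pos [0.6704 0.1202 0.2185] yaw(y) 0.12 tilt [0.0004 0.    ] F [ 0.4 -0.5  0.1] M [ 0.03  0.03 -0.04] w 0.997 q7 -0.04
cam [0.67031774 0.19213613 0.39746344]
1772 [0.57064558 0.14686395 0.07902894] [0.63169242 0.20779818 0.08499171] [0.601169   0.17733107 0.08201032] [0.60412139 0.17757344 0.08314963]
532 [0.58872332 0.16509274 0.12004145] [0.61349588 0.18996096 0.12716079] [0.6011096  0.17752685 0.12360112] [0.60200083 0.1775198  0.12407785]
```

View pics/key2.png

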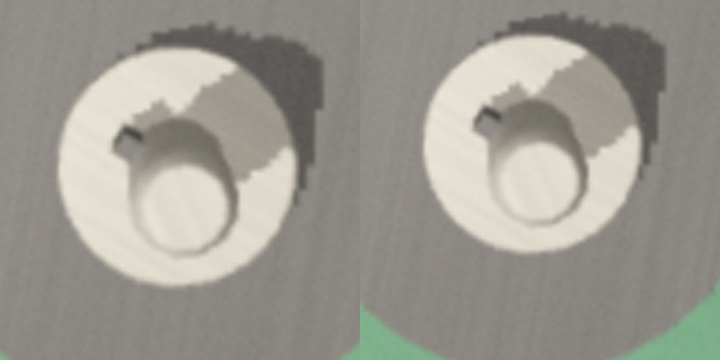

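The key shows as a dark nub at (127,140) in the left panel (rectified at key-top height), with the axis at (178,180). That puts the key at about 50° world yaw. I'll refine with depth, while planning the move to the lap.

```bash
python3 - <<'E'
from h import *
z=np.load('pics/w1.npz'); W=wcloud(z,z['d']); dx=W[...,0]-.6011;dy=W[...,1]-.1774;r=np.hypot(dx,dy)
m=(W[...,2]>.0945)&(W[...,2]<.1015)&(r>.0138)&(r<.0195)
a=np.degrees(np.arctan2(dy,dx))
for t in zip(*[np.round(x[m],k) for x,k in ((a,1),(r*1000,1),(W[...,2]*1000,1))]): print(*t,end=' | ')
cr=rect(z,z['p'],.098,.611,.189,h=.014,s=.00004); cr=cr.copy()
f=lambda x,y:(int((.189+.014-y)/.00004),int((.625-x)/.00004))
for A in (40,50,60):
    cv2.line(cr,f(.6011+.013*np.cos(np.radians(A)),.1774+.013*np.sin(np.radians(A))),f(.6011+.018*np.cos(np.radians(A)),.1774+.018*np.sin(np.radians(A))),(255,0,0) if A==50 else (0,0,255),1)
cv2.imwrite('pics/key3.png',cr[:,:,::-1]); print(cr.shape)
E
```

```text
66.6 17.5 98.0 | 63.1 17.9 98.7 | 61.4 18.2 96.5 | 65.2 16.5 98.0 | 61.1 17.1 99.5 | 58.4 17.5 98.8 | 56.3 17.9 97.5 | 66.1 15.3 99.6 | 62.7 15.7 99.5 | 59.1 16.3 100.0 | 57.2 16.5 97.9 | 53.1 17.4 100.1 | 50.6 17.9 99.8 | 67.8 14.1 100.4 | 65.7 14.3 98.1 | 60.7 14.9 99.8 | 57.7 15.3 99.2 | 53.6 16.0 100.8 | 51.4 16.5 99.5 | 48.7 17.1 99.2 | 59.8 13.8 98.5 | 55.7 14.4 99.1 | 52.4 15.0 99.0 | 49.0 15.7 99.6 | 47.3 16.0 97.3 | 49.4 14.3 100.0 | 46.2 15.0 100.2 | (700, 700, 3)
```

View pics/key3.png

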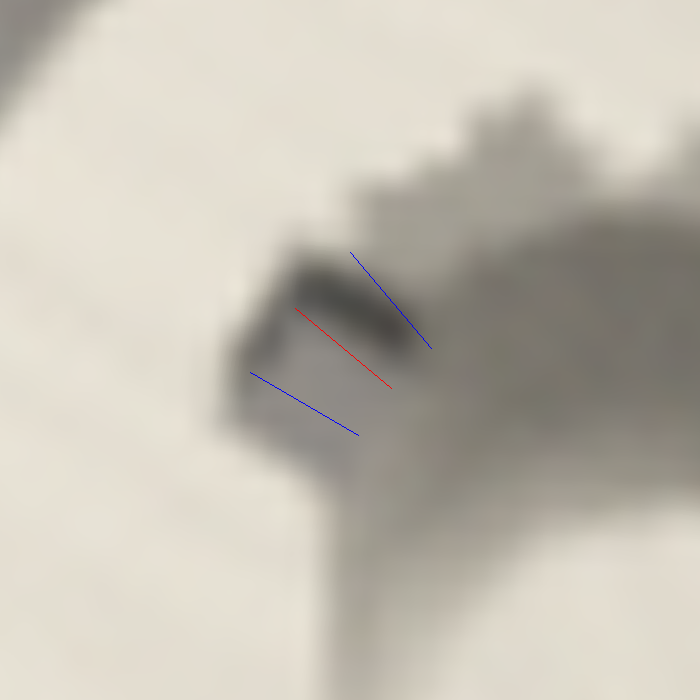

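The key's top face is the grey quad spanning (285,310), (410,360), (335,490), (235,410). Its centreline gives 58–59°, and depth agrees at about 57°, so I take the key at 58°. Next I move over the lap for a closer look.

```bash
python3 -m crank '[{"jaw":100,"x":-43.3,"y":-36.2,"z":13.6,"ax":0,"ay":0,"az":0},{"jaw":100,"x":-43.3,"y":-36.2,"z":13.6,"ax":0,"ay":0,"az":0},{"jaw":100,"x":-43.3,"y":-36.2,"z":13.6,"ax":0,"ay":0,"az":0},{"jaw":100,"x":-43.3,"y":-36.2,"z":13.6,"ax":0,"ay":0,"az":0},{"jaw":100,"x":-43.3,"y":-36.2,"z":13.6,"ax":0,"ay":0,"az":0},{"jaw":100,"x":0,"y":0,"z":0,"ax":0,"ay":0,"az":0},{"jaw":100,"x":0,"y":0,"z":0,"ax":0,"ay":0,"az":0}]' 
python3 - <<'E'
from h import *
st(); c,p,d=snap('pics/w2.npz'); print('cam',-c['R'].T@c['t'])
cr=rect(c,p,.044,.4895,-.0963,h=.035,s=.0001).copy()
cv2.circle(cr,(350,350),250,(255,0,0),1)
cv2.imwrite('pics/lap2.png',cr[:,:,::-1])
W=wcloud(c,d); near=np.hypot(W[...,0]-.4895,W[...,1]+.0963)<.06
for lo,hi in [(.0405,.048)]:
    m=near&(W[...,2]>lo)&(W[...,2]<hi)&(d>0);P=W[m];print(m.sum(),P.min(0),P.max(0),(P.min(0)+P.max(0))/2,P.mean(0))
E
```

```text
t: 3.82
eef_pos: [0.49, -0.096, 0.151]
tool_rot: [0.001, 0.707, 0.707, 0.001]
contact_force: [-0.3, 0.8, 0.0]
gripper_width: 0.999
t 3.83 pos [ 0.49  -0.096  0.151] yaw(y) -0.03 tilt [0.0021 0.0006] F [-0.3  0.8  0. ] M [ 0.05 -0.06  0.02] w 0.999 q7 0.28
cam [ 0.48977857 -0.02410694  0.32995391]
1260 [ 0.46438126 -0.12254109  0.04050235] [ 0.51334449 -0.07419323  0.04703925] [ 0.48886288 -0.09836716  0.0437708 ] [ 0.48852879 -0.0975948   0.04417786]
```

View pics/lap2.png

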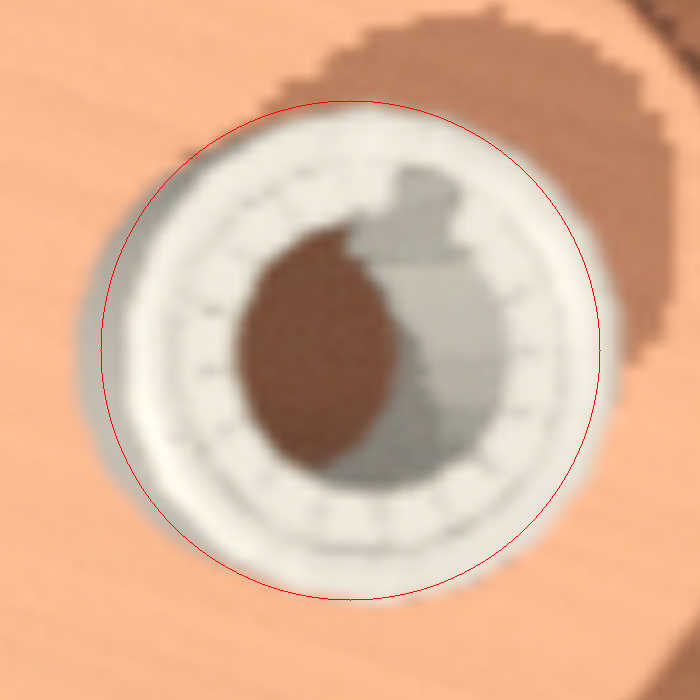

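The hub-top circle is centred at (370,356), which gives (0.4889,-0.0983) and matches depth. The slot's end is at (427,175), so the keyway yaw is about -18°, and it has to turn about +76° to meet the key at 58°. Now the grasp.

```bash
python3 -m crank '[{"jaw":100,"x":-2.3,"y":-1.1,"z":45,"ax":0,"ay":0,"az":0},{"jaw":100,"x":0,"y":0,"z":45,"ax":0,"ay":0,"az":0},{"jaw":100,"x":0,"y":0,"z":25,"ax":0,"ay":0,"az":0},{"jaw":100,"x":0,"y":0,"z":15,"ax":0,"ay":0,"az":0},{"jaw":100,"x":0,"y":0,"z":9,"ax":0,"ay":0,"az":0},{"jaw":100,"x":0,"y":0,"z":0,"ax":0,"ay":0,"az":0}]' && python3 -m crank '[{"jaw":0,"x":0,"y":0,"z":0,"ax":0,"ay":0,"az":0},{"jaw":0,"x":0,"y":0,"z":0,"ax":0,"ay":0,"az":0},{"jaw":0,"x":0,"y":0,"z":0,"ax":0,"ay":0,"az":0},{"jaw":0,"x":0,"y":0,"z":0,"ax":0,"ay":0,"az":0},{"jaw":0,"x":0,"y":0,"z":0,"ax":0,"ay":0,"az":0},{"jaw":0,"x":0,"y":0,"z":0,"ax":0,"ay":0,"az":0},{"jaw":0,"x":0,"y":0,"z":0,"ax":0,"ay":0,"az":0},{"jaw":0,"x":0,"y":0,"z":0,"ax":0,"ay":0,"az":0}]' 45; python3 -c "
from h import *
st()"
```

```text
t: 4.62
eef_pos: [0.4883, -0.0982, 0.0112]
tool_rot: [0.0, 0.707, 0.707, 0.0]
contact_force: [0.1, 0.2, 0.5]
gripper_width: 1.006
t: 5.62
eef_pos: [0.4878, -0.0985, 0.0111]
tool_rot: [0.0, 0.708, 0.707, 0.0]
contact_force: [0.3, -0.8, -1.2]
gripper_width: 0.005
t 5.62 pos [ 0.4878 -0.0985  0.0111] yaw(y) -0.07 tilt [ 0. -0.] F [ 0.3 -0.8 -1.2] M [-0.03  0.    0.01] w 0.005 q7 0.47
```

The gripper reads fully shut where I expected about 0.59. I'll look before doing anything.

```bash
python3 - <<'E'
from h import *
c,p,d=snap('pics/w3.npz'); t,td=eyes.read_camera('top'); s,sd=eyes.read_camera('scene'); np.savez('pics/top3.npz',p=t,d=td)
f=cv2.resize(s[140:284,170:362],(512,384),interpolation=cv2.INTER_CUBIC)
cv2.imwrite('pics/w3.png',cv2.resize(np.hstack([p,f]),(800,300))[:,:,::-1])
E
```

```text
(no output)
```

View pics/w3.png

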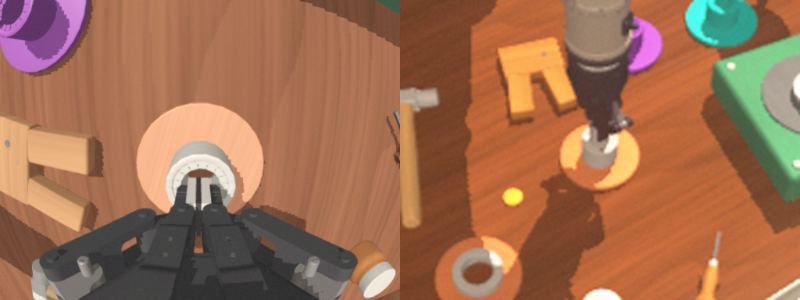

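```bash
python3 - <<'E'
from h import *
z=np.load('pics/w3.npz'); c=z
W=wcloud(z,z['d']); hsv=cv2.cvtColor(z['p'],cv2.COLOR_RGB2HSV)
m=(np.hypot(W[...,0]-.49,W[...,1]+.08)<.1)&(W[...,2]>.004)&(W[...,2]<.011)&(z['d']>0)
P=W[m]; print('plate',m.sum(),P.min(0),P.max(0))
m=(np.hypot(W[...,0]-.49,W[...,1]+.08)<.06)&(W[...,2]>.041)&(W[...,2]<.047)&(z['d']>0)
P=W[m]; print('hub',m.sum(),P.min(0),P.max(0))
# outline of plate edge from row extents
W2,p,d=cloud('top','pics/top3.npz')
cr=rect(z,z['p'],.044,.4889,-.085,h=.06,s=.0002)
a=z['p'][150:384,150:362]; a=cv2.resize(a,(543,600),interpolation=cv2.INTER_CUBIC)
cv2.imwrite('pics/c3.png',a[:,:,::-1])
E
```

```text
plate 12226 [ 0.39060165 -0.14263719  0.00404305] [ 0.54411251 -0.04367155  0.01099327]
hub 2733 [ 0.46465837 -0.11376874  0.04101153] [ 0.51373581 -0.07331689  0.04684317]
```

View pics/c3.png

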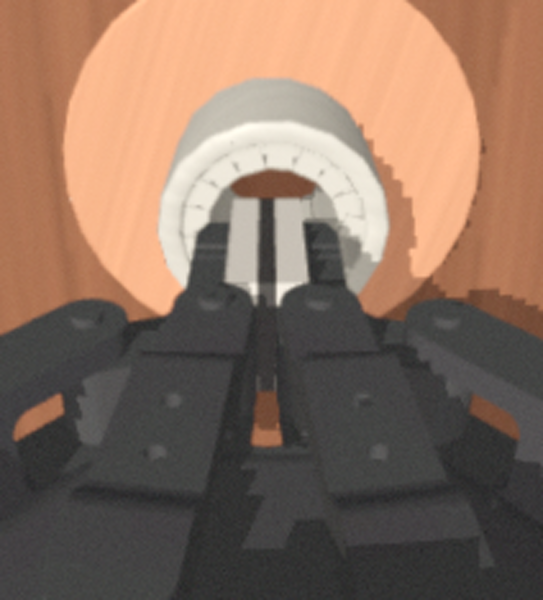

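```bash
python3 - <<'E'
from h import *
o,R=st(); print(o['q'],o['joint_torque'])
z=np.load('pics/w3.npz'); W=wcloud(z,z['d'])
Q=z['R']@np.array([.4878,-.0985,.011])+z['t']; r=np.hypot(*Q[:2]); k=z['fx']*np.arctan2(r,Q[2])/r; print('tcp px',z['cx']+k*Q[0],z['cy']+k*Q[1])
for v in range(215,275,5): print(v,[tuple(np.round(W[v,u]*1000).astype(int)) for u in (230,244,254,264,280)])
w=np.load('pics/w2.npz'); V=wcloud(w,w['d']); m=(V[...,2]>.1)&(w['d']>0); print('w2 fingers',m.sum(),V[m][:,0].min(),V[m][:,0].max())
n=m&(V[...,2]<.19); P=V[n]; print(len(P), np.percentile(P,[0,5,50,95,100],axis=0))
E
```

```text
t 5.78 pos [ 0.4878 -0.0985  0.0111] yaw(y) -0.08 tilt [-0.  0.] F [-0.3 -0.4  0.2] M [-0.01 -0.03  0.02] w 0.003 q7 0.47
[-0.30356086  0.50575635  0.4725313   2.14081262 -0.41262798  0.58221392
  0.46608873] [-7.39837742e-04 -4.45531511e+01  7.04210982e+00 -1.58290958e+01
  7.97020679e-03  1.47723142e-03  5.54052846e-06]
tcp px 253.71461472895356 216.86849654670368
215 [(np.int64(475), np.int64(-84), np.int64(44)), (np.int64(483), np.int64(-84), np.int64(44)), (np.int64(488), np.int64(-101), np.int64(1)), (np.int64(493), np.int64(-84), np.int64(43)), (np.int64(502), np.int64(-85), np.int64(42))]
220 [(np.int64(475), np.int64(-88), np.int64(43)), (np.int64(481), np.int64(-105), np.int64(1)), (np.int64(488), np.int64(-105), np.int64(2)), (np.int64(495), np.int64(-105), np.int64(1)), (np.int64(502), np.int64(-88), np.int64(43))]
225 [(np.int64(475), np.int64(-90), np.int64(44)), (np.int64(481), np.int64(-108), np.int64(1)), (np.int64(488), np.int64(-109), np.int64(1)), (np.int64(495), np.int64(-109), np.int64(1)), (np.int64(502), np.int64(-90), np.int64(44))]
230 [(np.int64(475), np.in
[... 2132 characters left out ...]
6976350608791Traceback (most recent call last):
  File "<stdin>", line 7, in <module>
    return _quantile_unchecked(
        a, q, axis, out, overwrite_input, method, keepdims, weights)
    return _ureduce(a,
                    func=_quantile_ureduce_func,
    ...<5 lines>...
                    overwrite_input=overwrite_input,
                    method=method)
    r = func(a, **kwargs)
    result = _quantile(arr,
                       quantiles=q,
    ...<2 lines>...
                       out=out,
                       weights=wgt)
    slices_having_nans = np.isnan(arr[-1, ...])
                                  ~~~^^^^^^^^^
IndexError: index -1 is out of bounds for axis 0 with size 0
```

Depth shows the shut fingertips at z ≈ 0.052, while the reported TCP is z = 0.011. So the real tips are about 41 mm behind the reported TCP, and the fingers simply shut above the hub. That disagrees with the tool-frame description. Sideways it is correct (x 0.488, y -0.099), and the lap hasn't moved. I'll allow for the 41 mm offset: open, then go down a further 39 mm in stages, watching the force.

```bash
python3 -m crank '[{"jaw":100,"x":0,"y":0,"z":0,"ax":0,"ay":0,"az":0},{"jaw":100,"x":0,"y":0,"z":0,"ax":0,"ay":0,"az":0},{"jaw":100,"x":0,"y":0,"z":0,"ax":0,"ay":0,"az":0},{"jaw":100,"x":0,"y":0,"z":0,"ax":0,"ay":0,"az":0},{"jaw":100,"x":0,"y":0,"z":0,"ax":0,"ay":0,"az":0},{"jaw":100,"x":0,"y":0,"z":0,"ax":0,"ay":0,"az":0},{"jaw":100,"x":0,"y":0,"z":0,"ax":0,"ay":0,"az":0}]' && python3 -m crank '[{"jaw":100,"x":0,"y":1,"z":8,"ax":0,"ay":0,"az":0},{"jaw":100,"x":0,"y":0,"z":8,"ax":0,"ay":0,"az":0},{"jaw":100,"x":0,"y":0,"z":8,"ax":0,"ay":0,"az":0},{"jaw":100,"x":0,"y":0,"z":0,"ax":0,"ay":0,"az":0}]'; python3 - <<'E'
from h import *
st(); z,p,d=snap('pics/w4.npz'); W=wcloud(z,d)
# lowest finger points: dark/near pixels with z above local hub
m=(d>0)&(W[...,2]>.012)&(W[...,2]<.06)&(abs(W[...,1]+.0985)<.02)&((W[...,0]<.455)|(W[...,0]>.522))
P=W[m]; print(m.sum()); 
for s in (P[P[:,0]<.488],P[P[:,0]>.488]): print(s.min(0) if len(s) else None, s.max(0) if len(s) else None)
E
```

```text
t: 6.65
eef_pos: [0.4878, -0.0985, 0.0111]
tool_rot: [-0.0, 0.708, 0.707, -0.0]
contact_force: [0.3, -0.9, 1.3]
gripper_width: 0.997
t: 7.15
eef_pos: [0.488, -0.0985, -0.0138]
tool_rot: [-0.001, 0.708, 0.707, -0.001]
contact_force: [-0.1, -0.4, 0.6]
gripper_width: 0.999
t 7.15 pos [ 0.488  -0.0985 -0.0138] yaw(y) -0.08 tilt [-0.0017  0.0001] F [-0.1 -0.4  0.6] M [-0.02 -0.   -0.01] w 0.999 q7 0.49
5756
[ 0.29207177 -0.11849844  0.01200827] [ 0.44645102 -0.07850122  0.0599547 ]
[ 0.53022387 -0.11026116  0.03534334] [ 0.54471912 -0.08701842  0.05994792]
```

```bash
python3 -m crank '[{"jaw":100,"x":0,"y":0,"z":7,"ax":0,"ay":0,"az":0},{"jaw":100,"x":0,"y":0,"z":7,"ax":0,"ay":0,"az":0},{"jaw":100,"x":0,"y":0,"z":0,"ax":0,"ay":0,"az":0}]' && python3 -m crank '[{"jaw":0,"x":0,"y":0,"z":0,"ax":0,"ay":0,"az":0},{"jaw":0,"x":0,"y":0,"z":0,"ax":0,"ay":0,"az":0},{"jaw":0,"x":0,"y":0,"z":0,"ax":0,"ay":0,"az":0},{"jaw":0,"x":0,"y":0,"z":0,"ax":0,"ay":0,"az":0},{"jaw":0,"x":0,"y":0,"z":0,"ax":0,"ay":0,"az":0},{"jaw":0,"x":0,"y":0,"z":0,"ax":0,"ay":0,"az":0},{"jaw":0,"x":0,"y":0,"z":0,"ax":0,"ay":0,"az":0},{"jaw":0,"x":0,"y":0,"z":0,"ax":0,"ay":0,"az":0}]' 45; python3 -c "
from h import *
st()"
```

```text
t: 7.58
eef_pos: [0.4883, -0.0984, -0.0275]
tool_rot: [-0.0, 0.708, 0.707, -0.0]
contact_force: [0.2, -0.1, 0.5]
gripper_width: 0.998
t: 8.57
eef_pos: [0.4891, -0.0985, -0.0264]
tool_rot: [0.0, 0.708, 0.707, 0.0]
contact_force: [-1.0, 0.5, 5.3]
gripper_width: 0.579
t 8.57 pos [ 0.4891 -0.0985 -0.0264] yaw(y) -0.07 tilt [0.0007 0.0002] F [-1.   0.5  5.3] M [ 0.07  0.18 -0.03] w 0.579 q7 0.51
```

The lap is gripped at 49 mm, which matches the 50 mm hub. I'll lift, carry it over the spindle with a gap of about 25 mm, and turn it by 76°.

```bash
python3 -m crank '[{"jaw":0,"x":0,"y":0,"z":-10,"ax":0,"ay":0,"az":0},{"jaw":0,"x":0,"y":0,"z":-30,"ax":0,"ay":0,"az":0},{"jaw":0,"x":0,"y":0,"z":-40,"ax":0,"ay":0,"az":0},{"jaw":0,"x":0,"y":0,"z":-40,"ax":0,"ay":0,"az":0},{"jaw":0,"x":0,"y":0,"z":-30,"ax":0,"ay":0,"az":0},{"jaw":0,"x":0,"y":0,"z":0,"ax":0,"ay":0,"az":0}]' && python3 -c "
from h import *
st(); snap('pics/w5.npz')" && python3 -m crank '[{"jaw":0,"x":26,"y":10,"z":0,"ax":0,"ay":0,"az":0},{"jaw":0,"x":45,"y":18,"z":0,"ax":0,"ay":0,"az":0},{"jaw":0,"x":45,"y":18,"z":0,"ax":0,"ay":0,"az":0},{"jaw":0,"x":45,"y":18,"z":0,"ax":0,"ay":0,"az":0},{"jaw":0,"x":45,"y":18,"z":0,"ax":0,"ay":0,"az":0},{"jaw":0,"x":45,"y":18,"z":0,"ax":0,"ay":0,"az":0},{"jaw":0,"x":25,"y":12,"z":0,"ax":0,"ay":0,"az":0},{"jaw":0,"x":0,"y":0,"z":0,"ax":0,"ay":0,"az":0}]' && python3 -m crank '[{"jaw":0,"x":0,"y":0,"z":0,"ax":0,"ay":0,"az":-9.5},{"jaw":0,"x":0,"y":0,"z":0,"ax":0,"ay":0,"az":-9.5},{"jaw":0,"x":0,"y":0,"z":0,"ax":0,"ay":0,"az":-9.5},{"jaw":0,"x":0,"y":0,"z":0,"ax":0,"ay":0,"az":-9.5},{"jaw":0,"x":0,"y":0,"z":0,"ax":0,"ay":0,"az":-9.5},{"jaw":0,"x":0,"y":0,"z":0,"ax":0,"ay":0,"az":-9.5},{"jaw":0,"x":0,"y":0,"z":0,"ax":0,"ay":0,"az":-9.5},{"jaw":0,"x":0,"y":0,"z":0,"ax":0,"ay":0,"az":-9.5},{"jaw":0,"x":0,"y":0,"z":0,"ax":0,"ay":0,"az":0},{"jaw":0,"x":0,"y":0,"z":0,"ax":0,"ay":0,"az":0}]'; python3 - <<'E'
from h import *
o,R=st(); c,p,d=snap('pics/w6.npz')
W=wcloud(c,d); z=o['eef_pos'][2]+.0264+.008; print('expected plate top',z)
m=(np.hypot(W[...,0]-.6011,W[...,1]-.1774)<.075)&(abs(W[...,2]-z)<.006)&(d>0)
P=W[m]; print(len(P),np.median(P[:,2]),P.min(0),P.max(0))
from scipy.spatial import ConvexHull
H=P[:,:2][ConvexHull(P[:,:2]).vertices]; 
A=np.c_[P,][:, :]; pl=np.linalg.lstsq(np.c_[P[:,:2]-P[:,:2].mean(0),np.ones(len(P))],P[:,2],rcond=None)[0]; print('plane',pl)
# visible plate rim (camera side) circle fit: outermost points by angle
a=np.arctan2(P[:,1]-.1774,P[:,0]-.6011); r=np.hypot(P[:,0]-.6011,P[:,1]-.1774); E=[]
for b in np.arange(-np.pi,np.pi,.1):
    s=(a>=b)&(a<b+.1)
    if s.sum()>5:
        i=np.argmax(np.where(s,r,0)); 
        if r[i]>.048: E.append(P[i])
E=np.array(E); print(len(E)); print(circ(E))
zh=z+.036; m=(np.hypot(W[...,0]-.6011,W[...,1]-.1774)<.032)&(abs(W[...,2]-zh)<.003)&(d>0); Q=W[m]; print('hub',len(Q),Q.min(0),Q.max(0),np.median(Q[:,2]))
cr=p[100:300,150:360]; cv2.imwrite('pics/w6.png',cv2.resize(cr,(630,600),interpolation=cv2.INTER_CUBIC)[:,:,::-1])
E
```

```text
t: 9.32
eef_pos: [0.4901, -0.0985, 0.1251]
tool_rot: [0.001, 0.708, 0.707, 0.002]
contact_force: [-0.0, 0.1, -3.8]
gripper_width: 0.581
t 9.32 pos [ 0.4901 -0.0985  0.1251] yaw(y) -0.07 tilt [0.0043 0.0006] F [-0.   0.1 -3.8] M [-0.02 -0.03  0.01] w 0.581 q7 0.33
t: 10.38
eef_pos: [0.6001, 0.1804, 0.1205]
tool_rot: [-0.001, 0.706, 0.708, -0.001]
contact_force: [0.0, -0.4, -3.1]
gripper_width: 0.582
t: 11.62
eef_pos: [0.6005, 0.1764, 0.1222]
tool_rot: [-0.001, 0.125, 0.992, -0.0]
contact_force: [0.0, -0.1, -3.6]
gripper_width: 0.582
t 11.62 pos [0.6005 0.1764 0.1222] yaw(y) 75.69 tilt [-0.0015 -0.0007] F [ 0.  -0.1 -3.6] M [ 0.   -0.02 -0.03] w 0.582 q7 1.04
expected plate top 0.15663200872856592
14234 0.15761411986016466 [0.54555689 0.12149889 0.15063939] [0.65465458 0.23084374 0.16260615]
plane [-0.00149418 -0.00234359  0.15760251]
46
(array([0.59996414, 0.17623703]), np.float64(0.05456006428223724))
hub 6472 [0.57501197 0.14909734 0.1896332 ] [0.62488436 0.2091463  0.19557721] 0.19279128493256298
```

View pics/w6.png

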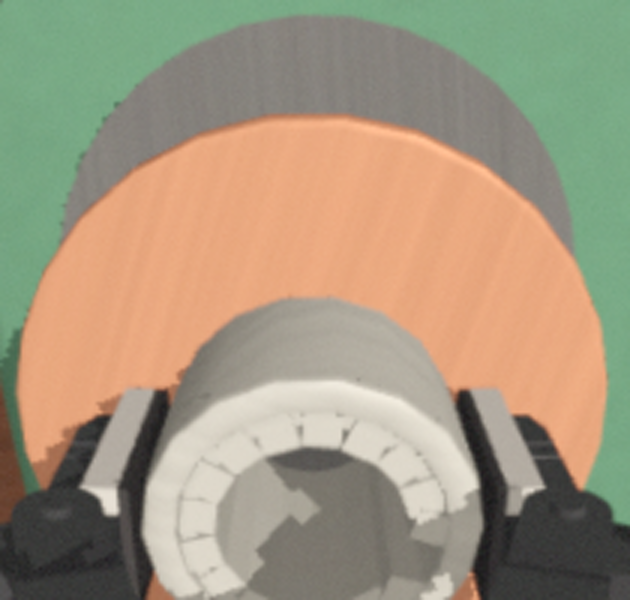

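The view shows the lap held level and centred over the spindle, with the hub at (310,530) and the keyway at (435,545). Combining the three cameras puts the spindle 0.5 mm further in x and in y. I'll correct that and come down over the taper in small steps.

```bash
python3 -m crank '[{"jaw":0,"x":-0.5,"y":0.6,"z":14,"ax":0,"ay":0,"az":0},{"jaw":0,"x":0,"y":0,"z":7,"ax":0,"ay":0,"az":0},{"jaw":0,"x":0,"y":0,"z":3,"ax":0,"ay":0,"az":0},{"jaw":0,"x":0,"y":0,"z":2,"ax":0,"ay":0,"az":0},{"jaw":0,"x":0,"y":0,"z":2,"ax":0,"ay":0,"az":0},{"jaw":0,"x":0,"y":0,"z":0,"ax":0,"ay":0,"az":0}]'; python3 -c "
from h import *
st()"; python3 -m crank '[{"jaw":0,"x":0,"y":0,"z":2,"ax":0,"ay":0,"az":0},{"jaw":0,"x":0,"y":0,"z":0,"ax":0,"ay":0,"az":0}]';python3 -c "
from h import *
st()"
```

```text
t: 12.42
eef_pos: [0.6018, 0.1779, 0.0952]
tool_rot: [0.0, 0.123, 0.992, 0.0]
contact_force: [-0.3, 0.5, -3.0]
gripper_width: 0.58
t 12.43 pos [0.6018 0.1779 0.0952] yaw(y) 75.92 tilt [0.0001 0.0001] F [-0.3  0.5 -3. ] M [-0.02 -0.04 -0.01] w 0.58 q7 1.05
t: 12.68
eef_pos: [0.6017, 0.1778, 0.093]
tool_rot: [-0.0, 0.123, 0.992, -0.0]
contact_force: [0.1, 0.4, -4.0]
gripper_width: 0.583
t 12.68 pos [0.6017 0.1778 0.093 ] yaw(y) 75.92 tilt [-0.0002 -0.    ] F [ 0.1  0.4 -4. ] M [-0.04 -0.06  0.02] w 0.583 q7 1.05
```

```bash
for i in 1; do python3 -m crank '[{"jaw":0,"x":0.2,"y":-0.6,"z":1.5,"ax":0,"ay":0,"az":0},{"jaw":0,"x":0,"y":0,"z":1.5,"ax":0,"ay":0,"az":0}]'; python3 -c "
from h import *
st()"; done; python3 -m crank '[{"jaw":0,"x":0,"y":0,"z":1.5,"ax":0,"ay":0,"az":0},{"jaw":0,"x":0,"y":0,"z":1.5,"ax":0,"ay":0,"az":0}]'; python3 -c "
from h import *
st()"
```

```text
t: 12.92
eef_pos: [0.6014, 0.1772, 0.09]
tool_rot: [0.0, 0.123, 0.992, -0.0]
contact_force: [0.3, -0.4, -3.1]
gripper_width: 0.582
t 12.93 pos [0.6014 0.1772 0.09  ] yaw(y) 75.92 tilt [ 0. -0.] F [ 0.3 -0.4 -3.1] M [-0.03 -0.01 -0.05] w 0.582 q7 1.05
t: 13.18
eef_pos: [0.6014, 0.1773, 0.0869]
tool_rot: [-0.0, 0.123, 0.992, -0.0]
contact_force: [-0.1, -1.4, -3.8]
gripper_width: 0.581
t 13.18 pos [0.6014 0.1773 0.0869] yaw(y) 75.93 tilt [-0.0001 -0.    ] F [-0.1 -1.4 -3.8] M [-0.04  0.    0.  ] w 0.581 q7 1.05
```

Threaded: the foot is 10 mm below the shaft top, with no side load beyond about 1 N. I'll carry on towards the key top (foot 0.098).

```bash
python3 -m crank '[{"jaw":0,"x":0,"y":0,"z":2,"ax":0,"ay":0,"az":0},{"jaw":0,"x":0,"y":0,"z":2,"ax":0,"ay":0,"az":0},{"jaw":0,"x":0,"y":0,"z":2,"ax":0,"ay":0,"az":0},{"jaw":0,"x":0,"y":0,"z":2,"ax":0,"ay":0,"az":0},{"jaw":0,"x":0,"y":0,"z":2,"ax":0,"ay":0,"az":0},{"jaw":0,"x":0,"y":0,"z":1.5,"ax":0,"ay":0,"az":0},{"jaw":0,"x":0,"y":0,"z":0,"ax":0,"ay":0,"az":0}]'; python3 -c "
from h import *
st()"; python3 -m crank '[{"jaw":0,"x":0,"y":0,"z":1,"ax":0,"ay":0,"az":0},{"jaw":0,"x":0,"y":0,"z":1,"ax":0,"ay":0,"az":0}]';python3 -c "
from h import *
st()"; python3 -m crank '[{"jaw":0,"x":0,"y":0,"z":0.7,"ax":0,"ay":0,"az":0},{"jaw":0,"x":0,"y":0,"z":0,"ax":0,"ay":0,"az":0}]';python3 -c "
from h import *
st()"
```

```text
t: 14.05
eef_pos: [0.6014, 0.1773, 0.0755]
tool_rot: [-0.0, 0.123, 0.992, -0.0]
contact_force: [0.9, 0.3, -3.7]
gripper_width: 0.582
t 14.05 pos [0.6014 0.1773 0.0755] yaw(y) 75.92 tilt [-0.0002 -0.0001] F [ 0.9  0.3 -3.7] M [-0.03 -0.01 -0.  ] w 0.582 q7 1.05
t: 14.3
eef_pos: [0.6015, 0.1773, 0.0736]
tool_rot: [0.0, 0.123, 0.992, 0.0]
contact_force: [-0.1, -0.2, -2.7]
gripper_width: 0.582
t 14.3 pos [0.6015 0.1773 0.0736] yaw(y) 75.92 tilt [0.0001 0.0001] F [-0.1 -0.2 -2.7] M [0.08 0.05 0.04] w 0.582 q7 1.05
t: 14.55
eef_pos: [0.6014, 0.1773, 0.0728]
tool_rot: [-0.0, 0.123, 0.992, -0.0]
contact_force: [-0.2, -0.6, -3.6]
gripper_width: 0.581
t 14.55 pos [0.6014 0.1773 0.0728] yaw(y) 75.92 tilt [-0.0001 -0.0001] F [-0.2 -0.6 -3.6] M [ 0.03 -0.03  0.03] w 0.581 q7 1.05
```

```bash
for i in 1; do python3 -m crank '[{"jaw":0,"x":0,"y":0,"z":0.7,"ax":0,"ay":0,"az":0},{"jaw":0,"x":0,"y":0,"z":0,"ax":0,"ay":0,"az":0}]' | sed -n '2p;4p'; python3 -m crank '[{"jaw":0,"x":0,"y":0,"z":0.7,"ax":0,"ay":0,"az":0},{"jaw":0,"x":0,"y":0,"z":0,"ax":0,"ay":0,"az":0}]' | sed -n '2p;4p';python3 -m crank '[{"jaw":0,"x":0,"y":0,"z":0.7,"ax":0,"ay":0,"az":0},{"jaw":0,"x":0,"y":0,"z":0,"ax":0,"ay":0,"az":0}]' | sed -n '2p;4p'; done; python3 -c "
from h import *
st()"
```

```text
eef_pos: [0.6014, 0.1773, 0.0721]
contact_force: [0.0, -0.1, -3.5]
eef_pos: [0.6014, 0.1773, 0.0714]
contact_force: [0.2, 0.0, -3.0]
eef_pos: [0.6014, 0.1773, 0.0707]
contact_force: [-0.1, 0.2, -3.0]
t 15.3 pos [0.6014 0.1773 0.0707] yaw(y) 75.92 tilt [-0.0001 -0.    ] F [-0.1  0.2 -3. ] M [ 0.01 -0.03  0.03] w 0.58 q7 1.05
```

```bash
python3 -m crank '[{"jaw":0,"x":0,"y":0,"z":0.6,"ax":0,"ay":0,"az":0},{"jaw":0,"x":0,"y":0,"z":0,"ax":0,"ay":0,"az":0}]' | sed -n '2p;4p'; python3 -m crank '[{"jaw":0,"x":0,"y":0,"z":0.6,"ax":0,"ay":0,"az":0},{"jaw":0,"x":0,"y":0,"z":0,"ax":0,"ay":0,"az":0}]' | sed -n '2p;4p';python3 -m crank '[{"jaw":0,"x":0,"y":0,"z":0.6,"ax":0,"ay":0,"az":0},{"jaw":0,"x":0,"y":0,"z":0,"ax":0,"ay":0,"az":0}]' | sed -n '2p;4p'; python3 -c "
from h import *
st()"
```

```text
eef_pos: [0.6014, 0.1773, 0.0701]
contact_force: [-0.5, 0.5, -4.2]
eef_pos: [0.6014, 0.1773, 0.0695]
contact_force: [-0.3, -0.4, -2.1]
eef_pos: [0.6014, 0.1773, 0.0689]
contact_force: [-1.2, 0.4, -3.5]
t 16.05 pos [0.6014 0.1773 0.0689] yaw(y) 75.92 tilt [-0.0001 -0.    ] F [-1.2  0.4 -3.5] M [0.03 0.   0.04] w 0.585 q7 1.05
```

The foot is now about 2 mm below the key-top height with no load, so the keyway appears to have found the key straight away. I'll ease on down.

```bash
python3 -m crank '[{"jaw":0,"x":0,"y":0,"z":0.8,"ax":0,"ay":0,"az":0},{"jaw":0,"x":0,"y":0,"z":0.8,"ax":0,"ay":0,"az":0}]' | sed -n '2p;4p'; python3 -m crank '[{"jaw":0,"x":0,"y":0,"z":0.8,"ax":0,"ay":0,"az":0},{"jaw":0,"x":0,"y":0,"z":0.8,"ax":0,"ay":0,"az":0}]' | sed -n '2p;4p';  python3 -c "
from h import *
st()"
```

```text
eef_pos: [0.6015, 0.1773, 0.0674]
contact_force: [0.3, -0.8, -4.1]
eef_pos: [0.6014, 0.1773, 0.0657]
contact_force: [-0.0, -0.6, -3.2]
t 16.55 pos [0.6014 0.1773 0.0657] yaw(y) 75.92 tilt [-0.  0.] F [-0.  -0.6 -3.2] M [0.06 0.   0.  ] w 0.581 q7 1.05
```

```bash
python3 -m crank '[{"jaw":0,"x":0,"y":0,"z":1,"ax":0,"ay":0,"az":0},{"jaw":0,"x":0,"y":0,"z":1,"ax":0,"ay":0,"az":0},{"jaw":0,"x":0,"y":0,"z":1,"ax":0,"ay":0,"az":0}]' | sed -n '2p;4p'; python3 -m crank '[{"jaw":0,"x":0,"y":0,"z":1,"ax":0,"ay":0,"az":0},{"jaw":0,"x":0,"y":0,"z":1,"ax":0,"ay":0,"az":0},{"jaw":0,"x":0,"y":0,"z":1,"ax":0,"ay":0,"az":0}]' | sed -n '2p;4p';  python3 -c "
from h import *
st()"
```

```text
eef_pos: [0.6014, 0.1773, 0.0627]
contact_force: [-0.5, -0.4, -2.5]
eef_pos: [0.6015, 0.1773, 0.0598]
contact_force: [0.4, 0.3, -2.5]
t 17.3 pos [0.6015 0.1773 0.0598] yaw(y) 75.92 tilt [0. 0.] F [ 0.4  0.3 -2.5] M [ 0.   -0.04 -0.  ] w 0.577 q7 1.05
```

```bash
python3 -m crank '[{"jaw":0,"x":0,"y":0,"z":0.7,"ax":0,"ay":0,"az":0},{"jaw":0,"x":0,"y":0,"z":0.7,"ax":0,"ay":0,"az":0}]' | sed -n '2p;4p'; python3 -m crank '[{"jaw":0,"x":0,"y":0,"z":0.5,"ax":0,"ay":0,"az":0},{"jaw":0,"x":0,"y":0,"z":0,"ax":0,"ay":0,"az":0}]' | sed -n '2p;4p';python3 -m crank '[{"jaw":0,"x":0,"y":0,"z":0.5,"ax":0,"ay":0,"az":0},{"jaw":0,"x":0,"y":0,"z":0,"ax":0,"ay":0,"az":0}]' | sed -n '2p;4p';  python3 -c "
from h import *
st()"
```

```text
eef_pos: [0.6014, 0.1773, 0.0583]
contact_force: [-0.4, 0.0, -2.7]
eef_pos: [0.6014, 0.1773, 0.0579]
contact_force: [0.2, -0.3, -3.1]
eef_pos: [0.6014, 0.1773, 0.0574]
contact_force: [0.3, -0.1, -3.4]
t 18.05 pos [0.6014 0.1773 0.0574] yaw(y) 75.92 tilt [-0.  0.] F [ 0.3 -0.1 -3.4] M [ 0.01 -0.04  0.04] w 0.581 q7 1.06
```

Foot about 0.084. I'll take the last steps at 0.5 mm until the flange carries the weight.

```bash
python3 -m crank '[{"jaw":0,"x":0,"y":0,"z":0.5,"ax":0,"ay":0,"az":0},{"jaw":0,"x":0,"y":0,"z":0,"ax":0,"ay":0,"az":0}]' | sed -n '2p;4p'; python3 -m crank '[{"jaw":0,"x":0,"y":0,"z":0.5,"ax":0,"ay":0,"az":0},{"jaw":0,"x":0,"y":0,"z":0,"ax":0,"ay":0,"az":0}]' | sed -n '2p;4p';python3 -m crank '[{"jaw":0,"x":0,"y":0,"z":0.5,"ax":0,"ay":0,"az":0},{"jaw":0,"x":0,"y":0,"z":0,"ax":0,"ay":0,"az":0}]' | sed -n '2p;4p';  python3 -c "
from h import *
st()"
```

```text
eef_pos: [0.6014, 0.1773, 0.0569]
contact_force: [0.8, 0.1, -2.8]
eef_pos: [0.6014, 0.1773, 0.0563]
contact_force: [0.7, 0.2, -2.7]
eef_pos: [0.6014, 0.1773, 0.0559]
contact_force: [-0.2, 0.1, -2.5]
t 18.8 pos [0.6014 0.1773 0.0559] yaw(y) 75.93 tilt [-0.0001 -0.    ] F [-0.2  0.1 -2.5] M [-0.02  0.01  0.03] w 0.585 q7 1.06
```

```bash
python3 -m crank '[{"jaw":0,"x":0,"y":0,"z":0.4,"ax":0,"ay":0,"az":0},{"jaw":0,"x":0,"y":0,"z":0,"ax":0,"ay":0,"az":0}]' | sed -n '2p;4p';python3 -c "
from h import *
st(); c,p,d=snap('pics/w7.npz'); W=wcloud(c,d)
for a,b,n in ((.08,.1,'plate'),(.05,.075,'house')):
    r=np.hypot(W[...,0]-.6014,W[...,1]-.1773); m=(r<.13)&(W[...,2]>a)&(W[...,2]<b)&(d>0)
    if n=='plate': m&=r<.052
    P=W[m]; print(n,m.sum(),np.median(P[:,2]))
"
```

```text
eef_pos: [0.6015, 0.1774, 0.0557]
contact_force: [-0.8, -0.5, -1.3]
t 19.05 pos [0.6015 0.1774 0.0557] yaw(y) 75.93 tilt [0.0001 0.0001] F [-0.8 -0.5 -1.3] M [-0.04  0.21  0.01] w 0.578 q7 1.06
plate 12007 0.09115502998355043
house 46493 0.06730499267034855
```

Plate top against the housing, both by depth, puts the underside at about 0.082, and the flange is starting to take the weight. One more nudge, then let go and rise.

```bash
python3 -m crank '[{"jaw":0,"x":0,"y":0,"z":0.3,"ax":0,"ay":0,"az":0},{"jaw":0,"x":0,"y":0,"z":0,"ax":0,"ay":0,"az":0}]' | sed -n '2p;4p'; python3 -m crank '[{"jaw":65,"x":0,"y":0,"z":0,"ax":0,"ay":0,"az":0},{"jaw":75,"x":0,"y":0,"z":0,"ax":0,"ay":0,"az":0},{"jaw":100,"x":0,"y":0,"z":0,"ax":0,"ay":0,"az":0},{"jaw":100,"x":0,"y":0,"z":0,"ax":0,"ay":0,"az":0},{"jaw":100,"x":0,"y":0,"z":0,"ax":0,"ay":0,"az":0},{"jaw":100,"x":0,"y":0,"z":0,"ax":0,"ay":0,"az":0}]' && python3 -m crank '[{"jaw":100,"x":0,"y":0,"z":-5,"ax":0,"ay":0,"az":0},{"jaw":100,"x":0,"y":0,"z":-20,"ax":0,"ay":0,"az":0},{"jaw":100,"x":0,"y":0,"z":-40,"ax":0,"ay":0,"az":0},{"jaw":100,"x":0,"y":0,"z":-50,"ax":0,"ay":0,"az":0},{"jaw":100,"x":0,"y":0,"z":-35,"ax":0,"ay":0,"az":0},{"jaw":100,"x":0,"y":0,"z":0,"ax":0,"ay":0,"az":0},{"jaw":100,"x":0,"y":0,"z":0,"ax":0,"ay":0,"az":0}]'; python3 - <<'E'
from h import *
st(); c,p,d=snap('pics/w8.npz'); W=wcloud(c,d); r=np.hypot(W[...,0]-.6011,W[...,1]-.1774)
def box(n,m): P=W[m&(d>0)]; print(n,len(P),'z',np.round(np.median(P[:,2]),4),'ctr',np.round((P.min(0)+P.max(0))/2,4),'ext',np.round(np.ptp(P,axis=0),4)); return P
P=box('plate',(r<.065)&(abs(W[...,2]-.09)<.004)); print('plane',np.linalg.lstsq(np.c_[P[:,:2]-P[:,:2].mean(0),np.ones(len(P))],P[:,2],rcond=None)[0])
box('hub',(r<.03)&(r>.016)&(abs(W[...,2]-.127)<.004)); box('house',(r>.09)&(r<.13)&(abs(W[...,2]-.066)<.004))
a,_=eyes.read_camera('top')
cv2.imwrite('pics/end.png',cv2.resize(np.hstack([p,a]),(800,300))[:,:,::-1])
E
```

```text
eef_pos: [0.6015, 0.1774, 0.0557]
contact_force: [-2.6, -1.6, 4.9]
t: 20.1
eef_pos: [0.6015, 0.1773, 0.0552]
tool_rot: [0.0, 0.123, 0.992, 0.0]
contact_force: [-0.9, -0.3, -0.1]
gripper_width: 1.001
t: 20.98
eef_pos: [0.6011, 0.1773, 0.2055]
tool_rot: [0.0, 0.122, 0.992, 0.0]
contact_force: [0.4, -0.5, -0.5]
gripper_width: 0.998
t 20.98 pos [0.6011 0.1773 0.2055] yaw(y) 75.93 tilt [0.0001 0.0002] F [ 0.4 -0.5 -0.5] M [-0.    0.   -0.03] w 0.998 q7 1.02
plate 6100 z 0.091 ctr [0.6008 0.1773 0.09  ] ext [0.1084 0.1094 0.0075]
plane [-2.05341154e-03 -8.00949846e-05  9.10391163e-02]
hub 1321 z 0.1263 ctr [0.6006 0.1768 0.1261] ext [0.0497 0.0494 0.006 ]
house 11141 z 0.0669 ctr [0.6006 0.1775 0.066 ] ext [0.2362 0.2209 0.008 ]
```

View pics/end.png

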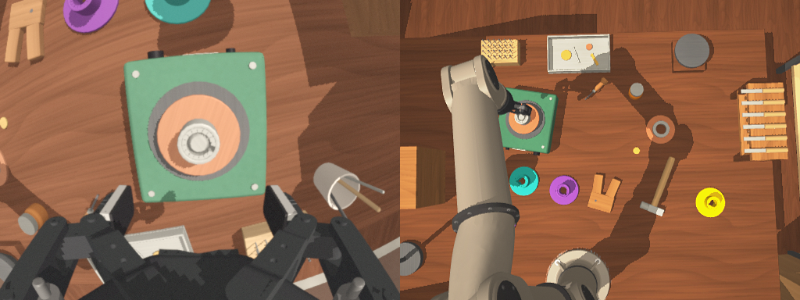

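The wrist view shows the lap seated at (200,138) on the machine with the gripper open and clear. The top view shows the bystanders where they were. The plate top is 24.1 mm above the housing (24.0 expected), the hub top is at 0.1263 (0.126 expected), and the lap is level to 0.002 rad.

```bash
python3 -c "
from station import ticket
print(ticket.hand_in())"
```

```text
the job is handed in; nothing more can be done
None
```

The lap is on the spindle with its keyway over the key, resting on the flange and released. I handed the job in at about 21 s of the 61 s allowed; it gave no verdict.

**How it went:** I measured the key at about 58° and the keyway at about -18°, so I turned the lap 76° before lowering it. The keyway dropped straight over the key, so no searching was needed. The tool-force readings between moves never showed more than about 6 N.

**Last checks:**

| Check | Measured | Expected |
|---|---|---|
| Plate top above housing | 24.1 mm | 24.0 mm |
| Hub top height | 126.3 mm | 126 mm |
| Lap axis from spindle axis | about 0.3–0.8 mm | under 3 mm |
| Tilt | about 0.002 rad | under 0.04 rad |

The tool force is about zero and the gripper is open, raised about 150 mm. The bystanders look unmoved in the final top view, but I checked that by eye and did not measure it.

**What disagreed:**
- **Fingertips:** the real tips were about 41 mm behind the reported TCP, not at it as the description says. My first grasp therefore closed on air above the hub. It moved nothing, and I allowed for the offset from then on.
- **Refused call:** the first move was refused because each row needs all seven keys; the arm did not move.
- **TCP readings:** these drifted by about 1 mm just after moves, and the camera's heights read about 1 mm high. I therefore judged the seating by height differences and by the force.

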